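Load the brush cradle and set its jaw adjuster

TASK

Lay the brush flat, bristles up, in the long compartment of the cradle, with its bristles at the pocket end away from the black wing knob, and let go of it. Then turn the wing knob clockwise (seen from above) until it seats, and from there back it off a quarter turn so that steam can get round the handle. Finish while holding the knob by its wing at that setting - do not let go of it - and leave the cup, the bottle and the tweezers where they are.

Things in the scene. Friction and masses are not known exactly. Their poses are not given: they have to be found in the camera images.
- brush_mid (a point): Middle of the straight handle (10 wide, 9 high, 170 long, along y) of a white nylon brush, about 30 g, lying bristles up; the point is 4.5 mm above its underside, z up. Blue bristles on the -y end, 44 to 84 mm from here, up to 24 mm above the underside. Bare handle to grip across: from 40 mm on the bristle side to the bare end.
- brush_head (a point): Point in the brush's handle below the bristles, 80 mm from brush_mid towards the bristle end, at the same height.
- brush_tail (a point): Point in the bare end of the brush's handle, 80 mm from brush_mid away from the bristles, at the same height.
- compartment (a point): Centre of the floor of the compartment, which runs along this point's y axis (axes are the cradle's, z up). Floor 12 mm above the table, 192 mm long between 10 mm high end stops. No walls from y = -37 to +37 mm: room for fingers beside the brush. The laid brush has brush_mid 4.5 mm above this point, bristle end to +y.
- cradle: Fixed aluminium plate 118 x 214 x 12 mm that carries the compartment and the knob. Origin on the table, 22 mm towards -x from the compartment's centre line and half-way along it; plate from x = -65 to +53 mm, y = -107 to +107 mm. Same axes as the compartment.
- pocket (a point): Centre of the floor of the bristle pocket, 66 mm towards +y from the compartment point: two steel cheeks 20 mm apart, from y = +37 to +95 mm of the compartment, 14 mm high, with lips flaring outward up to 20 mm above the floor.
- jaw_face (a point): On the inner face of the sliding jaw, 7 mm above the floor. Jaw and a fixed cheek opposite (inner face 7 mm to +x of the centre line) hold the handle end, y = -37 to -95 mm; same height and lips as the pocket. Gap 14 mm with the knob seated, 3 mm more per radian backed off (15.6 to 17.3 mm at the start).
- wing (a point): Centre of the wing of the black knob, 58 mm to -x and 62 mm to -y of the compartment point, 53 mm above the table: an upright bar 44 mm long (y axis), 10 thick (x axis), 24 high. Below it a collar 33 mm across, 34 to 42 mm above the table. It turns in place about the vertical through this point. Seated, the wing is parallel to the compartment; a quarter turn back, it lies across it.
- knob (a joint): Angle of the wing knob, rad. 0 is seated (a hard stop); negative values are backed off from the seat, -1.57 is a quarter turn back. Clockwise seen from above increases it. It starts between -1.1 and -0.55 and can be backed off to -2.6. It stays where it is left (friction about 0.06 N m) and draws the jaw along.
- drawer_unit: Blue drawer unit fixed on the table to the left of the work, 240 mm high, with a label holder on top up to 305 mm above the table; origin at the centre of its underside, about 220 mm across. An obstacle: pass well above or round it.
- cup: White plastic cup, 49 mm across, 43 mm high, origin at the centre of its underside. Leave alone.
- oil: Small white bottle with a red pointed cap, 40 mm across, 112 mm high, origin at the centre of its underside. Leave alone.
- tweezers: Steel tweezers lying flat, 133 mm long, 13 mm wide, 8 mm high, origin at the centre of the underside. Leave alone.

How it is judged (in metres and radians):
On the way, in this order (a step that is already met when the one before it is completed fails the run):
1. the brush lies flat in the compartment, bristles at the pocket end and up, and is let go (x of brush_mid in the frame of compartment between -0.007 and 0.007 m and x of brush_head in the frame of compartment between -0.01 and 0.01 m and x of brush_tail in the frame of compartment between -0.0095 and 0.0095 m and y of brush_mid in the frame of compartment between -0.015 and 0.015 m and z of each of brush_mid, brush_head, brush_tail in the frame of compartment below 0.009 m and y of brush_head in the frame of compartment above 0.05 m and angle between brush_mid's own z axis and vertical below 0.3 rad and contact force between the fingers and brush below 0.1 N and linear speed of brush below 0.02 m/s), for 0.2 s.
2. the knob is turned clockwise until it seats (value of joint knob above -0.07 rad), for 0.1 s.
At the end, for the whole second after the job is handed in: The brush lies flat on the compartment floor, bristles up and at the pocket end (middle within 15 mm lengthwise, 7 mm sideways); the knob, seated before, stands still a quarter turn (1.57 rad, within 0.22) back from its seat; the fingers still grip the wing (over 2 N) (x of brush_mid in the frame of compartment between -0.007 and 0.007 m and x of brush_head in the frame of compartment between -0.01 and 0.01 m and x of brush_tail in the frame of compartment between -0.0095 and 0.0095 m and y of brush_mid in the frame of compartment between -0.015 and 0.015 m and z of each of brush_mid, brush_head, brush_tail in the frame of compartment below 0.009 m and y of brush_head in the frame of compartment above 0.05 m and angle between brush_mid's own z axis and vertical below 0.3 rad and value of joint knob between -1.79 and -1.35 rad and velocity of joint knob between -0.1 and 0.1 rad/s and contact force between the fingers and knob above 2 N); the arm keeps its last pose, push and grip.
It fails at once if the cup is displaced by more than 3 cm (distance of cup from where it was at the start of the episode above 0.03 m).
It fails at once if the bottle is displaced by more than 3 cm (distance of oil from where it was at the start of the episode above 0.03 m).
It fails at once if the pair of tweezers is displaced by more than 3 cm (distance of tweezers from where it was at the start of the episode above 0.03 m).
It also fails if it takes over 64 s, if anything falls off the work surface, if the arm or the gripper's body presses on something with over 40 N, if the wrist force passes 120 N, or if a joint passes its speed limit or range.

ROBOT

A 6-joint arm with a two-finger parallel gripper is mounted at the origin on a cart in front of the work surface, level with it; the furniture and walls round the work are solid. World frame = base frame: x ahead of the robot, y to its left, z up, the work surface at z = 0. Lengths are in mm, angles in rad, forces in N, time in s.
With the tool pointing down it reaches from about 350 to 875 mm from the base axis. Payload 4.2 kg.
Tool frame: the origin (TCP) lies between the finger pads; the fingertips stand 25 mm ahead of it and the grasp point (between the pads) lies 6 mm ahead of it; z points along the fingers, y is the line along which they close (so a half turn about z gives the same grasp; the last joint's range is limited). The gripper opens to 85 mm and grips with 20 to 120 N. Pads are 22 mm wide; open, the fingers measure 114 mm over their backs; the gripper's body (76 mm by 85 mm) begins 54 mm behind the grasp point. The pads swing forward as they close: fully open they stand 13 mm farther back than shut.
Start: joints at [-0.889, 0.385, 0.008, 0, -1.194, -0.259], TCP at [256.46, -569.937, 256.312] pointing down, gripper open.
Joint ranges: [-3.14, 3.14], [-1.21, 2.06], [-1.07, 1.41], [-3.16, 2.05], [-2.99, -0.16], [-3.1, 3.1]. Speed limits (rad/s): [2.79, 2.79, 3.14, 3.14, 3.14, 3.14].

INTERFACE

Orientations are given as a unit quaternion [x, y, z, w].
In Python, from bench import read_state, get_image, job_done gives the robot as it stands.
- The arm moves only by the tool play_rows, never from a script. Its argument "series" is a list of rows, each a list of 6 numbers: the shift along the world's x, y, z in mm, then the turn, a rotation vector about the world's x, y, z in units of 6 degrees (1.0 is 6 degrees). A call has 1 to 20 rows; each row shifts and turns the commanded pose from where the row before left it; what a row does not reach is not made up. A row lasts 1/12 s, in which the tool goes at most 41.7 mm and 7.16 degrees, less where a joint would pass 70% of its speed; a pose out of reach is approached as far as the arm can. A call is refused whole if a number of a shift passes 41.7 or a number of a turn 1, either way. A call with a gripper value outside its range is refused whole. "gripper" is the opening, from 0 (shut) to 1 (fully open), set as the call begins (left out, the last holds). The fingers move at their own pace and stop on an object; the grip force is fixed at half the most. Time passes only in rows, so rows that do not move let the fingers close. It gives the time, the measured TCP pose, the force, the opening and the grip force at its end, in the units of the state.
- read_state(): the state, without advancing time (a new reading comes with each control period).
- get_image(name): name is "side" or "top"; returns a dict with "image" (400x640x3 uint8, red, green, blue), "fx", "fy", "cx", "cy" (pixels), "eye" and "rotation" of the camera in the world. Camera axes: x right, y down, z forward; pixel columns grow to the right and rows downward; lengths in mm; the calibration is good to about 2 mm. A picture is of the moment at which its call begins. There is no depth.
- job_done(): hands the job in; it is judged then, once.
The state is a dict: "clock": time; "joints": joint angles; "joint_vel": joint speeds; "joint_efforts": joint torques, N m; "position": TCP position; "ee_rot": TCP orientation; "contact_force": force on the tool from outside, world axes, zero at the start; "wrist_torque": the same for the moment, N m; "gripper_width": finger opening in mm; "grasp_force": force on a finger pad.
Only numpy, scipy, OpenCV 4.12 (cv2) and the standard library are available. Lean on these libraries where they do the work, as an engineer would, in place of code of your own. Each camera call takes 0.05 s, during which the arm holds its last target. There are 200 camera calls.

## Working session

There is one attempt and no reset: what is moved stays moved. The work goes in short steps, Python scripts to look and compute and a tool call to move; the robot and the scene stay as the last step left them, time stands still between calls to the robot, and variables do not carry over. Pictures are saved under pics/ and viewed, at most 10 in all, crops included, and the job is handed in when it is done.

Besides the shell and the picture viewer there is one more tool, called after "Emit:" as a command line: name --pt "numbers of a row" for each row, then --argument value for the rest. play_rows: Moves the arm, as the interface text tells. Its arguments: {"type":"object","properties":{"series":{"type":"array","items":{"type":"array","items":{"type":"number"}}},"gripper":{"type":"number"}},"required":["series"]}

```bash
mkdir -p pics
cat > h.py <<'E'
import numpy as np, cv2
from bench import read_state, get_image, job_done
def snap(name,fn=None):
    d=get_image(name)
    if fn: cv2.imwrite('pics/'+fn,cv2.cvtColor(np.asarray(d['image']),cv2.COLOR_RGB2BGR))
    return d
def ray(d,u,v,z):
    R=np.array(d['rotation']);R=R.reshape(3,3)
    r=R@np.array([(u-d['cx'])/d['fx'],(v-d['cy'])/d['fy'],1.]);e=np.array(d['eye'])
    return e+r*(z-e[2])/r[2]
def proj(d,p):
    R=np.array(d['rotation']).reshape(3,3);c=R.T@(np.array(p)-np.array(d['eye']))
    return d['cx']+d['fx']*c[0]/c[2],d['cy']+d['fy']*c[1]/c[2]
E
python3 - <<'E'
from h import *
for n in('top','side'):
    d=snap(n,n+'0.png');print(n,d['eye'],np.round(d['rotation'],3).tolist(),d['fx'],d['cx'],d['cy'])
print(read_state())
E
```

```text
top [ 278.44330466   68.28251068 1206.10830734] [-0.701, 0.703, -0.083, 0.083] 506.5771227967185 317.61692071365474 196.75707017196606
side [1227.76155514 -415.21919929  497.29327761] [0.763, 0.383, -0.239, -0.463] 403.0265381711972 317.78904473937047 188.5288752521482
{'clock': 0.1, 'joints': array([-8.89396323e-01,  3.85502895e-01,  6.76012531e-03, -4.53606974e-04,
       -1.19400484e+00, -2.58573577e-01]), 'joint_vel': array([1.43850094e-03, 2.61627456e-05, 3.60798435e-03, 1.69597703e-03,
       2.57464723e-05, 8.36148640e-04]), 'joint_efforts': array([-1.28934571e-03, -3.93316913e+01,  1.88928884e+01,  4.19798478e+00,
       -2.61266476e-03, -4.75672152e-06]), 'position': array([ 256.27403477, -569.52163526,  255.31321179]), 'ee_rot': array([-2.09759959e-01,  9.77752404e-01,  9.65330052e-04, -2.53889874e-04]), 'contact_force': array([0.58165802, 0.21688949, 1.19787812]), 'wrist_torque': array([0.01949683, 0.04403206, 0.01427866]), 'grasp_force': 0.0, 'gripper_width': 85.22950072728204}
```

View pics/top0.png

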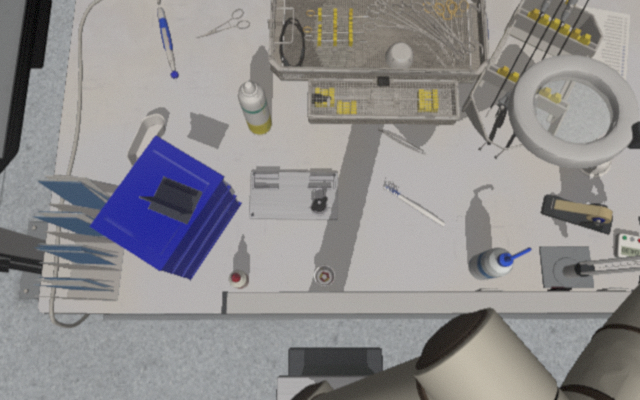

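View pics/side0.png

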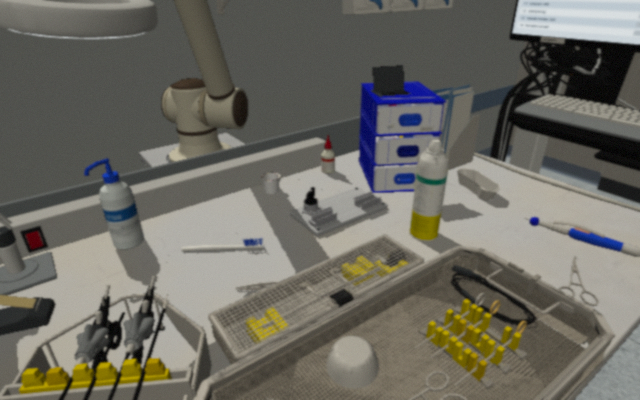

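```bash
sed -i 's/^import.*/&\nfrom scipy.spatial.transform import Rotation/; s/R=np.array(d\[.rotation.\]);R=R.reshape(3,3)/R=Rotation.from_quat(d["rotation"]).as_matrix()/; s/R=np.array(d\[.rotation.\]).reshape(3,3)/R=Rotation.from_quat(d["rotation"]).as_matrix()/' h.py
python3 - <<'E'
from h import *
d=snap('top');im=cv2.cvtColor(d['image'],cv2.COLOR_RGB2BGR)
c=im[155:235,240:340]; a=cv2.resize(c,None,fx=8,fy=7.5,interpolation=cv2.INTER_CUBIC)
cv2.imwrite('pics/c1.png',cv2.resize(c,(750,600),interpolation=cv2.INTER_CUBIC))
s=snap('side');im2=cv2.cvtColor(s['image'],cv2.COLOR_RGB2BGR)
cv2.imwrite('pics/c2.png',cv2.resize(im2[170:250,280:400],(800,533),interpolation=cv2.INTER_CUBIC))
for n,u,v,z in[('head',385,182,4),('tail',445,223,4),('cr1',250,168,12),('cr2',337,168,12),('cr3',337,220,12),('cr4',250,220,12),('knob',320,202,53),('cup',325,275,20),('oil',239,279,50),('tw',402,140,4)]:
    print(n,np.round(ray(d,u,v,z),1))
# brush: blue bristle mask and white handle line
hsv=cv2.cvtColor(im,cv2.COLOR_BGR2HSV)
roi=np.zeros(im.shape[:2],np.uint8);roi[170:235,375:455]=1
b=((hsv[...,0]>100)&(hsv[...,0]<130)&(hsv[...,1]>90)&(roi>0)); ys,xs=np.nonzero(b);print('bristle px',len(xs),xs.mean(),ys.mean(),np.round(ray(d,xs.mean(),ys.mean(),14),1))
np.set_printoptions(linewidth=250)
g=cv2.cvtColor(im,cv2.COLOR_BGR2GRAY);print(g[200:230,415:450])
for nm,p in[('brushhead',ray(d,385,182,4)),('knob',ray(d,320,202,53))]: print(nm,proj(s,p))
E
```

```text
head [604.  -98.9   4. ]
tail [ 501.3 -240.1    4. ]
cr1 [638.3 232.8  12. ]
cr2 [637.8  19.   12. ]
cr3 [507.8  20.5  12. ]
cr4 [508.3 229.1  12. ]
knob [542.7  61.4  53. ]
cup [376.4  50.2  20. ]
oil [365.4 245.   50. ]
tw [ 713.  -145.2    4. ]
bristle px 0 nan nan [nan nan nan]
[[180 177 179 ... 178 180 183]
 [167 173 182 ... 181 181 179]
 [139 153 167 ... 181 177 180]
 ...
 [178 180 178 ... 177 176 181]
 [180 179 178 ... 179 178 178]
 [177 176 179 ... 175 178 176]]
brushhead (np.float64(265.4954678879604), np.float64(248.40078909624566))
knob (np.float64(310.74176121607195), np.float64(194.68749758573531))<stdin>:12: RuntimeWarning: Mean of empty slice.
  ret = ret.dtype.type(ret / rcount)
```

View pics/c1.png

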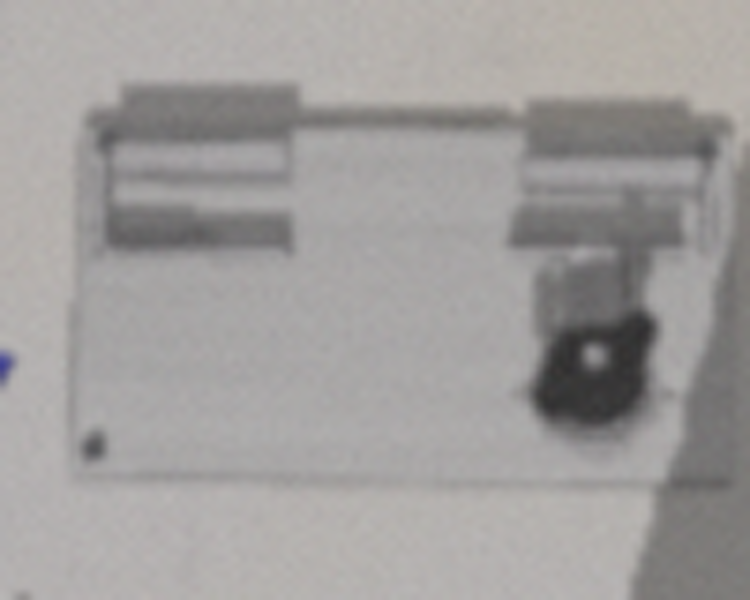

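View pics/c2.png

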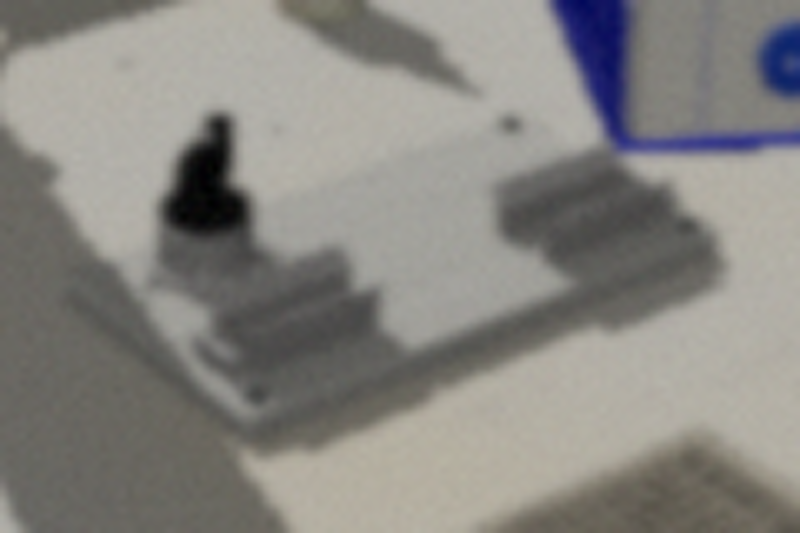

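Run:
```python
from h import *
from scipy.optimize import least_squares
import pickle
fr=[snap('top') for _ in range(6)];d=fr[0]
im=np.mean([f['image'].astype(float) for f in fr],0);d['image']=im;pickle.dump(d,open('top.pkl','wb'))
sub=im[172:232,378:452];bg=np.median(sub.reshape(-1,3),0);print('bg',bg)
m=(sub.min(2)>bg.min()+12).astype(np.uint8);n,l,st,ce=cv2.connectedComponentsWithStats(m,connectivity=8);k=1+np.argmax(st[1:,4]);print(st[1:].tolist())
ys,xs=np.nonzero(l==k);P=np.array([ray(d,x+378,y+172,7)[:2] for x,y in zip(xs,ys)])
c=P.mean(0);w,v=np.linalg.eigh(np.cov(P.T));t=(P-c)@v[:,1];print('white c',c,'dir',v[:,1],t.min(),t.max(),np.abs((P-c)@v[:,0]).max())
bl=(sub[...,2]-sub[...,0]>30);ys,xs=np.nonzero(bl);Q=np.array([ray(d,x+378,y+172,16)[:2] for x,y in zip(xs,ys)]);print('blue',len(Q),Q.mean(0),np.sort((Q-c)@v[:,1])[[0,-1]],((Q-c)@v[:,0]).mean())
# cradle
C=[(82,122),(72,478),(733,486),(732,128)];L=np.array([[53,107],[-65,107],[-65,-107],[53,-107]])
W=np.array([ray(d,x/7.5-.5+240,y/7.5-.5+155,12)[:2] for x,y in C]);print(W.round(1).tolist())
def T(q,L):
    R=np.array([[np.cos(q[2]),-np.sin(q[2])],[np.sin(q[2]),np.cos(q[2])]]);return L@R.T+q[:2]
r=least_squares(lambda q:(T(q,L)-W).ravel(),[570,125,0]);q=r.x;print('cradle',q,'res',r.fun.round(1))
print('comp',T(q,np.array([[22,0]])),'wing',T(q,np.array([[-36,-62]])))
print('dot z65',ray(d,595/7.5-.5+240,352/7.5-.5+155,65))
# white dot, dark blob
s2=im[185:215,305:335].mean(2);ys,xs=np.nonzero(s2<75);print('dark',len(xs),xs.min()+305,xs.max()+305,ys.min()+185,ys.max()+185, ray(d,xs.mean()+305,ys.mean()+185,50))
```

```text
bg [181.16666667 178.         177.33333333]
[[21, 24, 7, 5, 7], [29, 29, 1, 1, 1], [32, 31, 34, 23, 73]]
white c [ 521.86428595 -199.40853285] dir [0.56418667 0.82564726] -43.414737289797806 50.716404961701166 2.943573839199804
blue 9 [ 577.27600613 -120.65007606] [ 88.0661847  102.74326507] -1.3160636234468361
[[631.2, 231.6], [512.6, 231.4], [509.5, 19.9], [628.6, 18.9]]
cradle [ 5.76464748e+02  1.25373114e+02 -1.11296520e-02] res [-0.5  0.2  0.1  1.7  0.8 -0.8 -0.4 -1.1]
comp [[598.46338544 125.12826646]] wing [[539.77695343  63.77761285]]
dot z65 [541.33252404  64.12362345  65.        ]
dark 144 312 326 197 210 [538.21034013  63.60242827  50.        ]
```

Top view: the brush head is at (385,182) and its tail at (445,223). The cradle spans (250,168)–(337,220) and the knob is at about (320,202). The rays put the compartment at (598, 125), the wing at (540.5, 64) and brush_mid at (545, -166). These fit the given sizes within 2 mm.

Emit:
play_rows --pt "0 0 34 0 0 0.8" --pt "0 0 34 0 0 0.8" --pt "0 0 34 0 0 0.8" --pt "22.2 31 0 0 0 0.22" --pt "22.2 31 0 0 0 0.22" --pt "22.2 31 0 0 0 0.22" --pt "22.2 31 0 0 0 0.22" --pt "22.2 31 0 0 0 0.22" --pt "22.2 31 0 0 0 0.22" --pt "22.2 31 0 0 0 0.22" --pt "22.2 31 0 0 0 0.22" --pt "22.2 31 0 0 0 0.22" --pt "22.2 31 0 0 0 0.22" --pt "22.2 31 0 0 0 0.22" --pt "22.2 31 0 0 0 0.22" --pt "22.2 31 0 0 0 0.22" --pt "0 0 0 0 0 0" --gripper 0.6

```text
clock: 1.92
position: [548.1, -162.4, 357.4]
ee_rot: [-0.471, 0.882, 0.0, 0.0]
contact_force: [-0.2, -0.2, 0.2]
gripper_width: 51.2
grasp_force: 0.0
```

Emit:
play_rows --pt "0 0 -34 0 0 0" --pt "0 0 -34 0 0 0" --pt "0 0 -34 0 0 0" --pt "0 0 -34 0 0 0" --pt "0 0 -34 0 0 0" --pt "0 0 -34 0 0 0" --pt "0 0 -34 0 0 0" --pt "0 0 -30 0 0 0" --pt "0 0 0 0 0 0" --pt "0 0 0 0 0 0"

```text
clock: 2.75
position: [544.4, -167.2, 89.5]
ee_rot: [-0.468, 0.884, 0.001, -0.002]
contact_force: [0.7, 0.1, 0.9]
gripper_width: 51.0
grasp_force: 0.0
```

Run:
```python
from h import *
st=read_state();print(st['position'],st['ee_rot'],st['joints'])
s=snap('side');im=cv2.cvtColor(s['image'],cv2.COLOR_RGB2BGR)
d=snap('top');i2=cv2.cvtColor(d['image'],cv2.COLOR_RGB2BGR)
for p in [(545,-166,4.5),(590,-100,4.5),(500,-232,4.5)]:
    u,v=proj(s,p);cv2.circle(im,(round(u),round(v)),0,(0,0,255),-1)
    u,v=proj(d,p);cv2.circle(i2,(round(u),round(v)),0,(0,0,255),-1)
a=cv2.resize(im[150:300,140:340],(800,600),interpolation=cv2.INTER_NEAREST);b=i2[140:260,320:480]
cv2.imwrite('pics/g1.png',np.hstack([cv2.resize(a,(420,315)),cv2.resize(b,(380,315))]))
```

```text
[ 544.44357351 -167.22557873   89.49645275] [-4.67868648e-01  8.83796397e-01  6.16372812e-04 -1.57379691e-03] [-1.33972932e-02  4.66476776e-01 -3.35013624e-01  6.13322417e-04
 -7.72659189e-01 -5.84082110e-01]
```

View pics/g1.png

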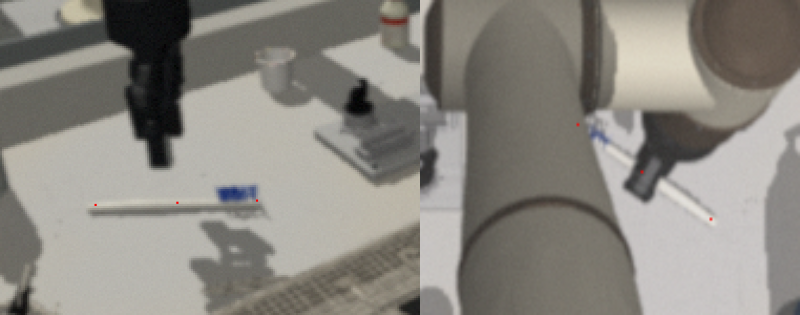

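The side view (left panel) shows my projected brush points on the handle, with the mid dot at its centre. The fingers straddle it, so I'm going down to grip.

Emit:
play_rows --pt "0 0 -20 0 0 0" --pt "0 0 -20 0 0 0" --pt "0 0 -12 0 0 0" --pt "0 0 -7 0 0 0" --pt "0 0 -3 0 0 0" --pt "0 0 0 0 0 0" --pt "0 0 0 0 0 0"

```text
clock: 3.43
position: [546.2, -167.0, 29.8]
ee_rot: [-0.468, 0.884, -0.001, 0.001]
contact_force: [-0.8, -0.1, -1.1]
gripper_width: 51.5
grasp_force: 0.0
```

Emit:
play_rows --pt "0 0 0 0 0 0" --pt "0 0 0 0 0 0" --pt "0 0 0 0 0 0" --pt "0 0 0 0 0 0" --pt "0 0 0 0 0 0" --pt "0 0 0 0 0 0" --pt "0 0 0 0 0 0" --pt "0 0 0 0 0 0" --pt "0 0 0 0 0 0" --pt "0 0 0 0 0 0" --gripper 0

```text
clock: 4.27
position: [545.4, -167.0, 29.1]
ee_rot: [-0.468, 0.884, -0.0, 0.0]
contact_force: [-1.2, 1.0, 5.7]
gripper_width: 7.5
grasp_force: 59.3
```

Emit:
play_rows --pt "0 0 8 0 0 0" --pt "0 0 15 0 0 0" --pt "0 0 25 0 0 0" --pt "0 0 35 0 0 0" --pt "0 0 35 0 0 0" --pt "0 0 15 0 0 0" --pt "0 0 0 0 0 0" --pt "0 0 0 0 0 0"

```text
clock: 4.93
position: [545.2, -166.8, 162.3]
ee_rot: [-0.468, 0.884, -0.0, 0.001]
contact_force: [-0.5, -0.0, -0.7]
gripper_width: 7.5
grasp_force: 58.7
```

Run:
```python
from h import *
st=read_state();print(st['position'],st['ee_rot'],st['gripper_width'],st['grasp_force'])
s=snap('side');im=cv2.cvtColor(s['image'],cv2.COLOR_RGB2BGR)
cv2.imwrite('pics/g2.png',cv2.resize(im[110:230,160:320],(800,600),interpolation=cv2.INTER_CUBIC))
```

```text
[ 545.15406433 -166.82844438  162.2862003 ] [-4.67639882e-01  8.83918369e-01 -3.10288400e-04  1.07770111e-03] 7.475578206869358 58.679044246673584
```

View pics/g2.png

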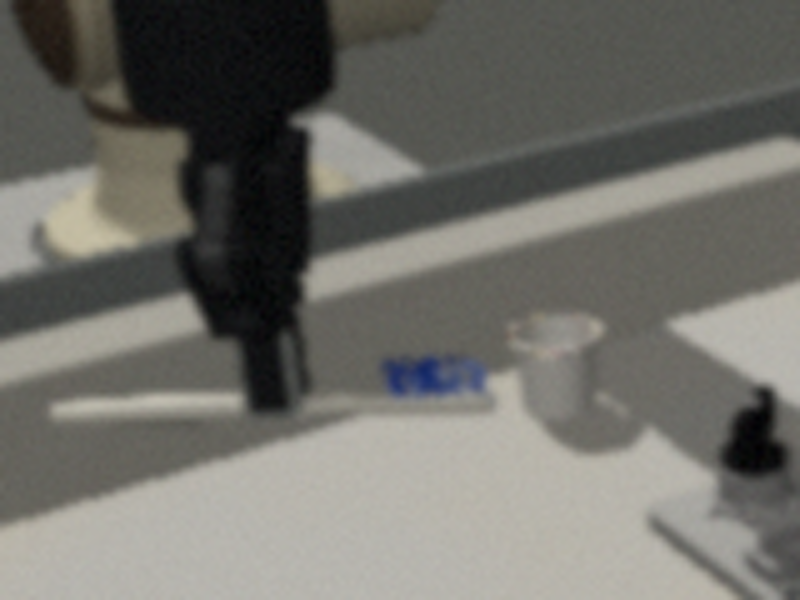

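Side view: the brush is held level, bristles up, gripped at its middle, with the handle running from (50,405) to (492,400) in the crop. Next I carry it over the compartment.

Emit:
play_rows --pt "4.4 24.3 0 0 0 0.47" --pt "4.4 24.3 0 0 0 0.47" --pt "4.4 24.3 0 0 0 0.47" --pt "4.4 24.3 0 0 0 0.47" --pt "4.4 24.3 0 0 0 0.47" --pt "4.4 24.3 0 0 0 0.47" --pt "4.4 24.3 0 0 0 0.47" --pt "4.4 24.3 0 0 0 0.47" --pt "4.4 24.3 0 0 0 0.47" --pt "4.4 24.3 0 0 0 0.47" --pt "4.4 24.3 0 0 0 0.47" --pt "4.4 24.3 0 0 0 0.47" --pt "0 0 -20 0 0 0" --pt "0 0 -20 0 0 0" --pt "0 0 -20 0 0 0" --pt "0 0 -15 0 0 0" --pt "0 0 0 0 0 0" --pt "0 0 0 0 0 0" --pt "0 0 0 0 0 0"

```text
clock: 6.57
position: [598.1, 124.6, 86.2]
ee_rot: [-0.705, 0.709, -0.0, -0.0]
contact_force: [0.5, 0.0, -0.0]
gripper_width: 7.5
grasp_force: 58.7
```

Run:
```python
from h import *
st=read_state();print(st['position'],st['ee_rot'],st['gripper_width'],st['joints'])
R=Rotation.from_quat(st['ee_rot']).as_matrix();print('yaw y',np.degrees(np.arctan2(R[1,1],R[0,1])))
d=snap('top');s=snap('side')
a=cv2.resize(d['image'][140:240,230:350],(480,400),interpolation=cv2.INTER_CUBIC);b=cv2.resize(s['image'][160:240,280:400],(600,400),interpolation=cv2.INTER_CUBIC)
cv2.imwrite('pics/g3.png',cv2.cvtColor(cv2.resize(np.hstack([a,b]),(800,296)),cv2.COLOR_RGB2BGR))
cv2.imwrite('pics/g3.png',cv2.cvtColor(np.vstack([cv2.resize(a,(360,300)),cv2.resize(b,(450,300))[:, :360]]),cv2.COLOR_RGB2BGR)) if 0 else None
```

```text
[598.06880056 124.598686    86.23911021] [-7.04858591e-01  7.09347795e-01 -8.50010101e-05 -2.57312869e-04] 7.524752012622644 [ 4.70200578e-01  5.26009790e-01 -2.32879646e-01  4.40521960e-04
 -8.12344528e-01 -4.76852342e-01]
yaw y 179.636242679412
```

View pics/g3.png

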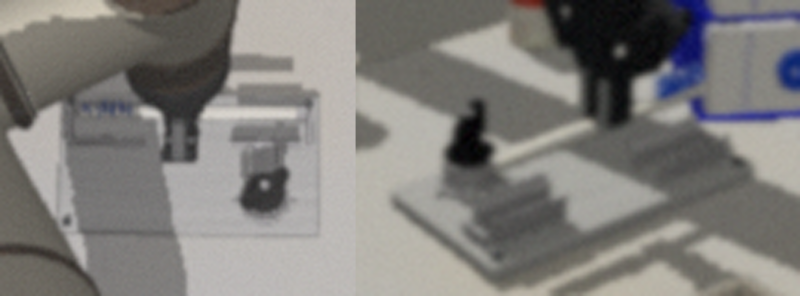

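Run:
```python
from h import *
fr=[snap('top') for _ in range(5)];d=fr[0];im=np.mean([f['image'].astype(float) for f in fr],0)
g=im.mean(2)
for u in list(range(304,341,3)):
    c=g[165:190,u];w=np.clip(c-np.sort(c)[-6],0,None);v=165+(w*np.arange(25)).sum()/w.sum();print(u,c.max().round(),round(v,2),np.round(ray(d,u,v,66)[:2],1))
b=im[160:195,250:280];ys,xs=np.nonzero(b[...,2]-b[...,0]>25)
for k in (xs<np.median(xs),xs>=np.median(xs)): print('blue',k.sum(),ray(d,xs[k].mean()+250,ys[k].mean()+160,72).round(1), (xs.min()+250,xs.max()+250,ys.min()+160,ys.max()+160))
print(proj(d,(598,125+84,72)),proj(d,(598,125+44,72)))
```

```text
304 212.0 177.73 [598.   98.6]
307 211.0 177.36 [598.9  91.6]
310 210.0 177.23 [599.2  84.6]
313 211.0 177.13 [599.4  77.6]
316 211.0 177.36 [598.8  70.6]
319 211.0 177.17 [599.3  63.6]
322 210.0 177.13 [599.4  56.5]
325 210.0 176.5 [600.9  49.5]
328 209.0 176.17 [601.6  42.5]
331 184.0 167.74 [622.2  35.3]
334 186.0 166.88 [624.3  28.3]
337 186.0 166.94 [624.1  21.2]
340 186.0 182.52 [586.2  14.7]
blue 4 [601.9 188.   72. ] (np.int64(265), np.int64(268), np.int64(175), np.int64(177))
blue 5 [601.2 183.6  72. ] (np.int64(265), np.int64(268), np.int64(175), np.int64(177))
(np.float64(256.42232760750977), np.float64(177.1427098354728)) (np.float64(273.63684936881754), np.float64(177.10245440684085))
```

Emit:
play_rows --pt "-1.3 0 -10 0 0 0" --pt "0 0 -10 0 0 0" --pt "0 0 -8 0 0 0" --pt "0 0 -6 0 0 0" --pt "0 0 -4 0 0 0" --pt "0 0 -3 0 0 0" --pt "0 0 -2 0 0 0" --pt "0 0 0 0 0 0" --pt "0 0 0 0 0 0"

```text
clock: 7.67
position: [596.7, 124.7, 43.4]
ee_rot: [-0.705, 0.709, -0.0, 0.0]
contact_force: [0.2, 0.3, -1.0]
gripper_width: 7.6
grasp_force: 58.7
```

No contact yet, so a bit lower.

Emit:
play_rows --pt "0 0 -1 0 0 0" --pt "0 0 -0.7 0 0 0" --pt "0 0 0 0 0 0" --pt "0 0 0 0 0 0"

```text
clock: 8.0
position: [596.6, 124.7, 41.8]
ee_rot: [-0.705, 0.709, -0.0, 0.0]
contact_force: [-1.0, -0.7, -0.6]
gripper_width: 7.4
grasp_force: 58.7
```

Emit:
play_rows --pt "0 0 0 0 0 0" --pt "0 0 0 0 0 0" --pt "0 0 0 0 0 0" --pt "0 0 0 0 0 0" --pt "0 0 0 0 0 0" --pt "0 0 0 0 0 0" --pt "0 0 0 0 0 0" --pt "0 0 0 0 0 0" --gripper 0.5

```text
clock: 8.67
position: [596.5, 124.7, 41.6]
ee_rot: [-0.705, 0.709, 0.0, -0.0]
contact_force: [-0.6, -0.3, -0.8]
gripper_width: 42.8
grasp_force: 0.0
```

Emit:
play_rows --pt "0 0 10 0 0 0" --pt "0 0 20 0 0 0" --pt "0 0 30 0 0 0" --pt "0 0 35 0 0 0" --pt "0 0 35 0 0 0" --pt "0 0 0 0 0 0" --pt "0 0 0 0 0 0" --pt "0 0 0 0 0 0"

```text
clock: 9.33
position: [596.1, 124.6, 172.0]
ee_rot: [-0.705, 0.71, 0.0, 0.0]
contact_force: [0.8, 0.3, 0.7]
gripper_width: 42.6
grasp_force: 0.0
```

Run:
```python
from h import *
st=read_state();print(st['position'],st['gripper_width'],st['grasp_force'])
fr=[snap('top') for _ in range(5)];d=fr[0];im=np.mean([f['image'].astype(float) for f in fr],0);s=snap('side')
np.save('t2.npy',im)
g=im.mean(2)
for u in list(range(250,341,6)):
    c=g[165:195,u];w=np.clip(c-np.sort(c)[-6],0,None);v=165+(w*np.arange(30)).sum()/w.sum();print(u,c.max().round(),round(v,2),np.round(ray(d,u,v,21)[:2],1))
a=cv2.resize(im[140:240,230:350].astype(np.uint8),(480,400),interpolation=cv2.INTER_CUBIC);b=cv2.resize(s['image'][150:250,290:400],(440,400),interpolation=cv2.INTER_CUBIC)
cv2.imwrite('pics/g4.png',cv2.cvtColor(cv2.resize(np.hstack([a,b]),(800,348)),cv2.COLOR_RGB2BGR))
```

```text
[596.1363573  124.60109738 172.00351723] 42.60352998203814 0.0
250 179.0 166.85 [638.5 231.7]
256 164.0 192.16 [574.8 215.4]
262 124.0 166.86 [638.4 202.4]
268 123.0 168.03 [635.4 187.7]
274 123.0 166.67 [638.8 173.1]
280 122.0 182.96 [597.6 157.9]
286 118.0 191.27 [576.8 143.1]
292 169.0 192.41 [573.9 128.6]
298 203.0 183.58 [596.  114.3]
304 202.0 182.96 [597.5  99.7]
310 201.0 181.28 [601.6  85.2]
316 201.0 180.18 [604.4  70.7]
322 201.0 180.02 [604.7  56.1]
328 189.0 175.46 [616.2  41.5]
334 181.0 166.85 [638.   26.7]
340 182.0 185.39 [591.2  12.6]
```

View pics/g4.png

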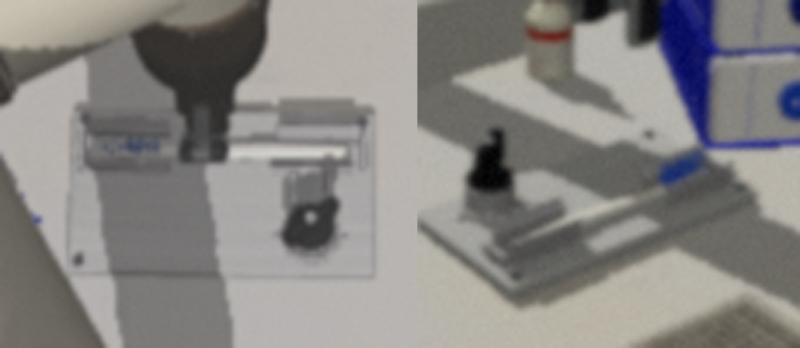

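Run:
```python
from h import *
fr=[snap('side') for _ in range(5)];s=fr[0];im=np.mean([f['image'].astype(float) for f in fr],0).astype(np.uint8)
cv2.imwrite('pics/g5.png',cv2.cvtColor(cv2.resize(im[175:240,300:396],(800,542),interpolation=cv2.INTER_CUBIC),cv2.COLOR_RGB2BGR))
k=800/96
for n,z in(('floor',16.5),('lip',41)):
    for y in(-80,-37,0,37,80):
        u,v=proj(s,(598.5,125.1+y,z));print(n,y,round((u-300)*k),round((v-175)*k))
```

```text
floor -80 162 376
floor -37 286 327
floor 0 388 287
floor 37 486 248
floor 80 595 205
lip -80 161 298
lip -37 287 251
lip 0 390 211
lip 37 489 173
lip 80 600 131
```

View pics/g5.png

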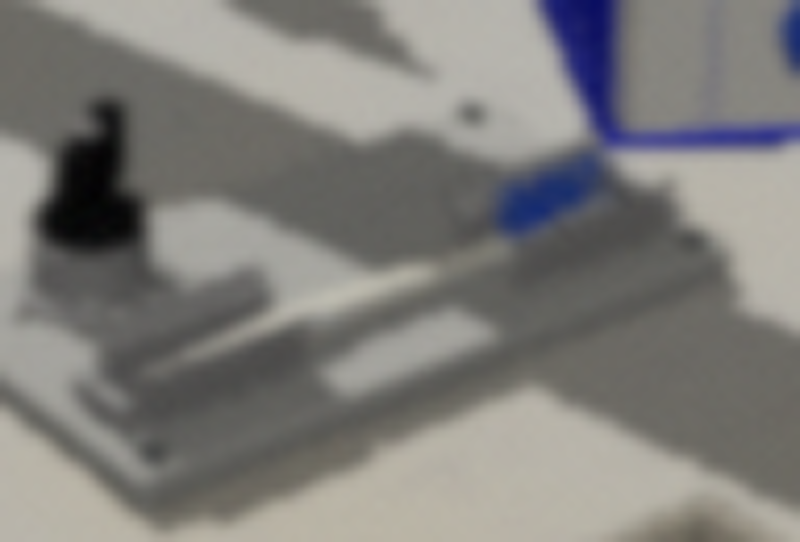

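Side view: in the gap the handle crosses at (388,283), and I predicted (388,287) for the floor. The brush is down on the floor, bristles up in the pocket. Next I measure the wing angle.

Run:
```python
from h import *
d=snap('top');im=np.load('t2.npy').mean(2)
np.set_printoptions(linewidth=200);print(im[194:214,309:330].round().astype(int))
# predicted outline of wing top for candidates vs dark mask
m=im<85;ys,xs=np.nonzero(m[190:216,305:332]);Q=np.array([ray(d,x+305,y+190,65)[:2] for x,y in zip(xs,ys)])
r=Q-np.array([540.5,64]);R=np.hypot(*r.T);i=np.argsort(-R)[:14];a=np.degrees(np.arctan2(r[:,1],r[:,0]))
print(np.c_[r[i].round(0),R[i].round(0),a[i].round(0)])
```

```text
[[170 162 134 116 113 117 110 107 107 107 107 107 109 103  96 108 123 155 169 170 170]
 [169 161 135 117 114 118 112 107 106 106 107 109 110 106 100 107 117 152 169 171 169]
 [169 163 134 116 116 125 114 107 107 107 108 109 109 105  97  88  91 124 155 168 169]
 [169 162 135 118 116 123 111 102 103 102 102 105 101  90  75  66  64  88 127 160 170]
 [170 162 134 117 109 106  94  87  87  80  80  83  80  69  59  58  55  69 111 156 168]
 [168 162 138 119 103  87  73  65  63  59  59  60  61  56  57  56  55  66 112 155 169]
 [169 168 153 126  99  75  57  53  60  74  80  68  58  57  59  55  57  77 127 161 171]
 [168 168 160 123  86  63  52  50  74 118 128 101  70  59  56  56  63 100 146 166 170]
 [167 167 156 115  73  53  52  54  82 132 143 117  77  57  54  55  71 116 156 167 168]
 [170 165 140  99  65  53  52  52  70 110 120  98  67  55  57  56  75 123 157 168 169]
 [172 163 128  84  59  53  54  56  60  75  82  68  57  57  56  57  73 116 148 167 172]
 [167 150 111  72  55  55  56  57  55  55  56  55  56  57  58  58  71 113 146 168 173]
 [152 131  91  61  54  56  56  54  54  54  55  55  56  5
[... 319 characters left out ...]
77  70  64  60  60  62  68  80  92 112 127 138 151 165 170]
 [172 169 159 136 111 103 106 101  86  80  81  85  96 117 117 128 143 151 160 170 172]
 [172 173 168 149 138 127 121 114 110 111 117 118 117 123 129 145 158 164 171 174 173]
 [170 171 169 161 155 149 141 133 127 125 131 131 127 130 143 157 165 171 171 172 172]]
[[ -19.   14.   24.  145.]
 [ -17.   16.   23.  137.]
 [ -19.   11.   22.  150.]
 [ -12.   18.   22.  124.]
 [ -22.    2.   22.  174.]
 [ -17.   14.   22.  141.]
 [ -22.   -0.   22. -180.]
 [ -15.   16.   22.  133.]
 [ -19.    9.   21.  155.]
 [ -19.   -7.   21. -160.]
 [ -19.    7.   21.  161.]
 [ -17.   11.   20.  146.]
 [ -12.   16.   20.  128.]
 [ -15.   14.   20.  137.]]
```

Emit:
play_rows --pt "-8 -8.7 0 0 0 0.95" --pt "-8 -8.7 0 0 0 0.95" --pt "-8 -8.7 0 0 0 0.95" --pt "-8 -8.7 0 0 0 0.95" --pt "-8 -8.7 0 0 0 0.95" --pt "-8 -8.7 0 0 0 0.95" --pt "-8 -8.4 0 0 0 0.95" --pt "0 0 -20 0 0 0" --pt "0 0 -20 0 0 0" --pt "0 0 -15 0 0 0" --pt "0 0 0 0 0 0" --pt "0 0 0 0 0 0"

```text
clock: 10.93
position: [540.4, 63.9, 116.3]
ee_rot: [0.905, -0.426, -0.0, 0.001]
contact_force: [-0.2, -0.5, -0.2]
gripper_width: 42.6
grasp_force: 0.0
```

Emit:
play_rows --pt "0 0 -15 0 0 0" --pt "0 0 -12 0 0 0" --pt "0 0 -10 0 0 0" --pt "0 0 -6 0 0 0" --pt "0 0 0 0 0 0" --pt "0 0 0 0 0 0" --pt "0 0 0 0 0 0"

```text
clock: 11.52
position: [541.2, 64.3, 74.4]
ee_rot: [0.905, -0.426, 0.001, -0.0]
contact_force: [-0.4, 0.7, 0.3]
gripper_width: 42.7
grasp_force: 0.0
```

Emit:
play_rows --pt "0 0 -3 0 0 0" --pt "0 0 0 0 0 0" --pt "0 0 0 0 0 0"

```text
clock: 11.77
position: [540.6, 64.1, 70.8]
ee_rot: [0.905, -0.426, 0.0, -0.0]
contact_force: [-0.1, -0.2, -0.4]
gripper_width: 43.0
grasp_force: 0.0
```

Emit:
play_rows --pt "0 0 0 0 0 0" --pt "0 0 0 0 0 0" --pt "0 0 0 0 0 0" --pt "0 0 0 0 0 0" --pt "0 0 0 0 0 0" --pt "0 0 0 0 0 0" --pt "0 0 0 0 0 0" --pt "0 0 0 0 0 0" --pt "0 0 0 0 0 0" --gripper 0

```text
clock: 12.52
position: [538.7, 62.6, 70.8]
ee_rot: [0.904, -0.427, -0.001, 0.002]
contact_force: [-4.0, -4.4, 4.9]
gripper_width: 8.7
grasp_force: 59.6
```

Run:
```python
from h import *
st=read_state();R=Rotation.from_quat(st['ee_rot']).as_matrix();print(st['position'],np.degrees(np.arctan2(R[1,1],R[0,1]))%360,st['gripper_width'],st['grasp_force'],st['contact_force'],st['wrist_torque'],st['joints'])
```

```text
[538.74819034  62.55163335  70.79246023] 219.49014680128326 8.7027730504016 59.593048095703125 [-4.04188676 -4.37405713  4.90864811] [-1.09749626  0.95270968 -0.04093769] [ 4.14884564e-01  4.57404763e-01 -4.18549653e-01  6.60632119e-04
 -6.99830394e-01  2.73839792e-01]
```

Emit:
play_rows --pt "-1.2 -1 0 0 0 0" --pt "-1 -1 0 0 0 0" --pt "0 0 0 0 0 0" --pt "0 0 0 0 0 -0.7" --pt "0 0 0 0 0 -0.7" --pt "0 0 0 0 0 -0.7" --pt "0 0 0 0 0 -0.7" --pt "0 0 0 0 0 -0.7" --pt "0 0 0 0 0 -0.7" --pt "0 0 0 0 0 -0.7" --pt "0 0 0 0 0 -0.7" --pt "0 0 0 0 0 -0.5" --pt "0 0 0 0 0 0" --pt "0 0 0 0 0 0" --pt "0 0 0 0 0 0"

```text
clock: 13.77
position: [538.5, 62.3, 70.8]
ee_rot: [0.725, -0.688, 0.0, -0.0]
contact_force: [-1.8, 1.7, 3.3]
gripper_width: 9.0
grasp_force: 59.4
```

```bash
cat > st.py <<'E'
from h import *
st=read_state();R=Rotation.from_quat(st['ee_rot']).as_matrix();print(st['position'],np.degrees(np.arctan2(R[1,1],R[0,1]))%360,st['gripper_width'],st['grasp_force'],st['contact_force'],st['wrist_torque'])
E
python3 st.py
```

```text
[538.54676155  62.34352603  70.81057625] 182.99371719799348 8.969535469728047 59.43865120410919 [-1.7791266   1.72629969  3.30695137] [ 0.52517481  0.55120815 -0.04222978]
```

Emit:
play_rows --pt "0 0 0 0 0 -0.3" --pt "0 0 0 0 0 -0.3" --pt "0 0 0 0 0 -0.3" --pt "0 0 0 0 0 0" --pt "0 0 0 0 0 0"

```text
clock: 14.18
position: [538.5, 62.3, 70.8]
ee_rot: [-0.693, 0.721, -0.0, 0.0]
contact_force: [-2.3, 2.5, 4.2]
gripper_width: 8.6
grasp_force: 59.9
```

```bash
python3 st.py
```

```text
[538.53727701  62.33670738  70.83210581] 177.71597627484272 8.58058026326856 59.899864196777344 [-2.31370298  2.54784264  4.23196763] [0.65614881 0.6660991  0.58270868]
```

Emit:
play_rows --pt "0 0 0 0 0 -0.2" --pt "0 0 0 0 0 -0.2" --pt "0 0 0 0 0 0" --pt "0 0 0 0 0 0" --pt "0 0 0 0 0 0"

```text
clock: 14.6
position: [538.5, 62.3, 70.8]
ee_rot: [-0.677, 0.736, -0.0, 0.0]
contact_force: [-2.3, 2.4, 5.6]
gripper_width: 9.1
grasp_force: 67.3
```

```bash
python3 st.py
```

```text
[538.5168572   62.31580573  70.81966745] 175.23592005357207 9.066755631496452 67.28653787635267 [-2.3066935   2.37973105  5.59658938] [0.91794041 0.80221133 1.24795851]
```

Emit:
play_rows --pt "0 0 0 0 0 0.6" --pt "0 0 0 0 0 0.8" --pt "0 0 0 0 0 0.8" --pt "0 0 0 0 0 0.8" --pt "0 0 0 0 0 0.8" --pt "0 0 0 0 0 0.8" --pt "0 0 0 0 0 0.8" --pt "0 0 0 0 0 0.8" --pt "0 0 0 0 0 0.8" --pt "0 0 0 0 0 0.8" --pt "0 0 0 0 0 0.8" --pt "0 0 0 0 0 0.8" --pt "0 0 0 0 0 0.8" --pt "0 0 0 0 0 0.8" --pt "0 0 0 0 0 0.8" --pt "0 0 0 0 0 0.8" --pt "0 0 0 0 0 0.8" --pt "0 0 0 0 0 0.8" --pt "0 0 0 0 0 0.8" --pt "0 0 0 0 0 0.7"

```text
clock: 16.27
position: [538.7, 62.4, 70.8]
ee_rot: [1.0, -0.006, 0.0, -0.001]
contact_force: [-1.7, 3.3, 5.3]
gripper_width: 8.8
grasp_force: 59.7
```

Emit:
play_rows --pt "0 0 0 0 0 0" --pt "0 0 0 0 0 0" --pt "0 0 0 0 0 0" --pt "0 0 0 0 0 0" --pt "0 0 0 0 0 0"

```text
clock: 16.68
position: [538.7, 62.4, 70.8]
ee_rot: [1.0, -0.008, 0.0, -0.001]
contact_force: [-2.2, 4.1, 5.2]
gripper_width: 8.5
grasp_force: 59.7
```

```bash
python3 st.py
python3 - <<'E'
from h import *
s=snap('side');d=snap('top')
a=cv2.resize(d['image'][150:230,240:340],(500,400),interpolation=cv2.INTER_CUBIC);b=cv2.resize(s['image'][165:245,300:396],(480,400),interpolation=cv2.INTER_CUBIC)
cv2.imwrite('pics/g6.png',cv2.cvtColor(cv2.resize(np.hstack([a,b]),(800,327)),cv2.COLOR_RGB2BGR))
E
```

```text
[538.65896147  62.41304659  70.81175848] 269.0936693405776 8.52023870815543 59.70317780971527 [-2.2201754   4.14633191  5.22365901] [1.08534293 0.74386411 0.04196421]
```

View pics/g6.png

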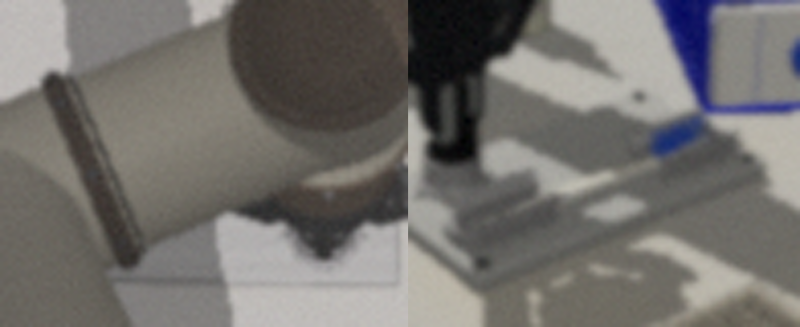

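The side view shows the brush still flat in the compartment, bristles in the pocket, and the fingers on the wing. The tool is at 269.1°, against a seat at about 179.5°, so the knob is a quarter turn back with 60 N of grip.

```bash
python3 -c "
from bench import job_done
print(job_done())"
```

```text
the job is handed in; nothing more can be done
None
```

The job is handed in, though its verdict wasn't shown: the brush lies flat in the compartment, bristles up at the pocket end; the knob was seated, then backed off about a quarter turn (89.6° by the tool angle), and the gripper still holds the wing at about 60 N.

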